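# Square a pine strip up to the planing fence

## Robot

A 7-joint arm with a two-finger parallel gripper is mounted at the origin on the work surface. World frame = base frame: x ahead of the robot, y to its left, z up, the work surface at z = 0. Lengths are in m, angles in degrees, forces in N, time in s.
With the tool pointing down it reaches from about 0.425 to 0.825 m from the base axis. Payload 3.6 kg.
Tool frame: the origin (TCP) lies on the centre line of the jaws, within the pads' length; the fingertips stand 17 mm ahead of it and the grasp point (between the pads) lies 2 mm behind it; z points along the fingers, y is the direction in which the jaws open and shut (so a half turn about z gives the same grasp; the last joint's range is limited). The gripper opens to 85 mm and grips with 20 to 120 N. Pads are 22 mm wide; open, the fingers measure 114 mm over their backs; the gripper's body (76 mm by 85 mm) begins 54 mm behind the grasp point. The pads swing forward as they close: fully open they stand 13 mm farther back than shut.
Start: joints at [-71.247, 35.231, -0.722, 81.555, 0.464, 63.22, -2.315], TCP at [0.225, 0.61, 0.248] pointing down, gripper open.
Joint ranges: [-178.69, 178.69], [-17.37, 117.87], [-77.05, 75.6], [15.02, 138.74], [-78.02, 258.01], [0.78, 113.62], [-162.83, 162.83]. Speed limits (degrees/s): [159.86, 159.86, 180, 180, 180, 180, 180].

## Interface

Orientations are given as a 3x3 rotation matrix whose columns are the frame's x, y, z axes.
In Python, from bench import robot gives the robot as it stands.
- The arm moves only by the tool drive_tool, never from a script. Its argument "rows" is a list of rows, each an object of numbers: "dx", "dy", "dz": the shift along the tool's x, y, z in m; "spin": the turn about the tool's z in degrees; "hand": the opening, from -1 (shut) to 1 (fully open). A call has 1 to 12 rows; each row is the pose to reach, as a shift and turn from the pose measured when the call began, along the tool's axes at that moment; what a row does not reach only later rows make up. A row lasts 1/8 s, in which the tool goes at most 62.5 mm and 10.7 degrees, less where a joint would pass 70% of its speed; a pose out of reach is approached as far as the arm can. A call with a gripper value outside its range is refused whole. The fingers move at their own pace and stop on an object; the grip force is fixed at half the most. Time passes only in rows, so rows that repeat a pose let the fingers close. It gives the time, the measured TCP pose, the force and the opening at its end, in the units of the state.
- robot.state(): the state, without advancing time (a new reading comes with each control period).
- robot.read_camera(name): name is "scene" or "side" or "wrist"; returns the picture (384x512x3 uint8, blue, green, red); there is no depth.
- robot.camera_model(name): a dict with "fx", "fy", "cx", "cy" (pixels), "view" (4x4, takes a point from world to camera coordinates); the wrist camera has in their place "hand_eye" (4x4, takes a point from camera to tool coordinates, whose origin is the TCP and whose axes are the flange's). Camera axes: x right, y down, z forward; pixel columns grow to the right and rows downward; lengths in m; the calibration is good to about 2 mm. A picture is of the moment at which its call begins: read the wrist's pose just before it. camera_model takes no time and is no camera call.
- robot.close_job(): hands the job in, once; it reports no verdict.
The state is a dict: "time_s": time; "q": joint angles; "dq": joint speeds; "joint_torque": joint torques, N m; "tool_pos": TCP position; "tcp_rot": TCP orientation; "force": force on the tool from outside, world axes, zero at the start; "ft_torque": the same for the moment, N m; "opening": finger opening in m.
Only numpy, scipy, OpenCV 4.12 (cv2) and the standard library are available. Lean on these libraries where they do the work, as an engineer would, in place of code of your own. Each camera call takes 0.05 s, during which the arm holds its last target.

## Task

Push the bare pine strip across the bench, one end or the other as needed, until its whole long side lies parallel and flush against the upright face of the aluminium fence, then leave it there. Keep it on the bench top the whole time (do not lift it or tip it), and leave the green painted strip where it is.

Things in the scene. Friction and masses are not known exactly. Their poses are not given: they have to be found in the camera images.
- pine_strip: Loose strip of bare pale pine, 40 wide (its x) by 220 long (its y) by 28 high (z), about 0.14 kg, lying flat on the bench in front of the fence, on its left or right half, askew by up to about 25 degrees. Origin: centre of the underside. Slides with light friction; push it low, about 10 above the bench.
- green_strip: Loose strip of the same size, 40 x 220 x 28, but painted green all over; lies askew in front of the other half of the fence. Not to be moved. Origin: centre of the underside.
- fence: Fixed aluminium angle on the dark bench, 700 long, running roughly across the robot's view (its y axis, along its length). Its upright leg is 8 thick and 35 high, its foot 42 deep lies behind, away from the robot. Origin: on the working face (the upright face towards the robot), mid-length, at bench level; its x axis points away from the robot, into the fence, so things in front have negative x, and a strip lying flush has its origin at x = -20.
Not all that is in view belongs to the job. Leave any blue or pink look-alike of the pine_strip alone.

How it is judged (in metres and radians):
At the end, for the whole second after the job is handed in: The pine strip lies flat on the bench, at rest, along the fence's face: its middle at most about 11 mm off the flush position, parallel within 10 degrees, within the fence's length (at most 20 mm of it past an end). The green strip is within 20 mm of where it was (x of pine_strip in the frame of fence between -0.031 and -0.01 m and y of pine_strip in the frame of fence between -0.26 and 0.26 m and angle between the y axis of pine_strip and the y axis of fence, either way round below 0.175 rad and angle between pine_strip's own z axis and vertical below 0.1 rad and height (world z) of pine_strip below 0.01 m and linear speed of pine_strip below 0.02 m/s and distance of green_strip from where it was at the start of the episode below 0.02 m); the robot touches nothing.
It fails at once if the pine strip is lifted more than 20 mm off the bench (height (world z) of pine_strip above 0.02 m).
It fails at once if the pine strip is tipped by more than 30 degrees (angle between pine_strip's own z axis and vertical above 0.52 rad).
It fails at once if the green strip is moved by more than 20 mm (distance of green_strip from where it was at the start of the episode above 0.02 m).
It also fails if it takes over 45 s, if anything falls off the work surface, if the arm or the gripper's body presses on something with over 40 N, if the wrist force passes 120 N, or if a joint passes its speed limit or range.

## Working session

There is one attempt and no reset: what is moved stays moved. The work goes in short steps, Python scripts to look and compute and a tool call to move; the robot and the scene stay as the last step left them, time stands still between calls to the robot, and variables do not carry over. Pictures are saved under pics/ and viewed, and the job is handed in when it is done.

Besides the shell and the picture viewer there is one more tool, called after "Call:" as name(argument=value, ...) on one line, values as JSON. drive_tool: Moves the arm, as the interface text tells. Its arguments: {"type":"object","properties":{"rows":{"type":"array","items":{"type":"object","properties":{"dx":{"type":"number"},"dy":{"type":"number"},"dz":{"type":"number"},"spin":{"type":"number"},"hand":{"type":"number"}}}}},"required":["rows"]}

```bash
mkdir -p pics; python3 - <<'E'
from bench import robot
import cv2
s=robot.state();print(s['time_s'],s['tool_pos'],s['tcp_rot'],s['opening'])
for n in ("scene","side"):
    cv2.imwrite(f"pics/{n}0.png",robot.read_camera(n)); print(n,robot.camera_model(n))
E
```

```text
0.0 [0.22495267 0.60904137 0.24713927] [[-9.38074397e-01  3.46432773e-01 -8.71735069e-04]
 [ 3.46433868e-01  9.38071180e-01 -2.45703709e-03]
 [-3.34486265e-05 -2.60688213e-03 -9.99996602e-01]] 0.08556306199701495
scene {'fx': 443.3507717596411, 'fy': 443.3507717596411, 'cx': 263.94617849933996, 'cy': 193.00491680252807, 'view': array([[ 0.36236347,  0.931893  , -0.01637519, -0.23347088],
       [ 0.66923648, -0.27237833, -0.69132668, -0.233348  ],
       [-0.64870274,  0.23955266, -0.72235675,  1.44832556],
       [ 0.        ,  0.        ,  0.        ,  1.        ]])}
side {'fx': 481.5330778418966, 'fy': 481.5330778418966, 'cx': 258.6069716754721, 'cy': 201.54571424768892, 'view': array([[ 0.91332533, -0.40713146,  0.00898988, -0.3468661 ],
       [-0.30442514, -0.69725235, -0.64897188,  0.20422581],
       [ 0.27048509,  0.5899857 , -0.76075928,  1.15048588],
       [ 0.        ,  0.        ,  0.        ,  1.        ]])}
```

View pics/scene0.png

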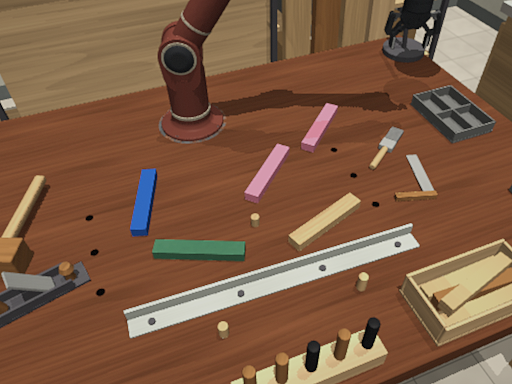

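View pics/side0.png

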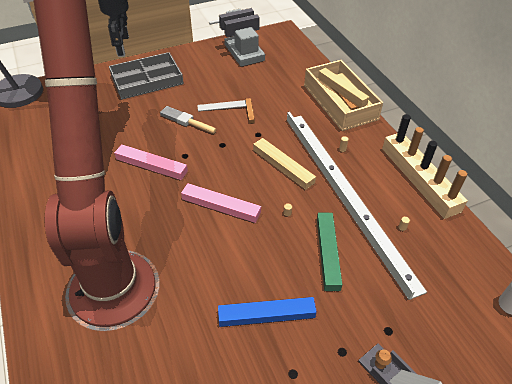

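The scene view shows the pine at about (325,221), the green strip at (199,250), the fence top edge running from about (128,305) to (418,233), and a dowel at (255,220). Now I'll measure.

```bash
cat > h.py <<'E'
import numpy as np, cv2
from bench import robot
def ray(n,uv,z):
    m=robot.camera_model(n);V=m['view'];R=V[:3,:3];c=-R.T@V[:3,3]
    d=R.T@np.array([(uv[0]-m['cx'])/m['fx'],(uv[1]-m['cy'])/m['fy'],1.])
    return c+d*(z-c[2])/d[2]
def proj(n,p):
    m=robot.camera_model(n);q=m['view'][:3,:3]@np.array(p)+m['view'][:3,3]
    return np.array([m['fx']*q[0]/q[2]+m['cx'],m['fy']*q[1]/q[2]+m['cy']])
E
python3 - <<'E'
import cv2,numpy as np
a=cv2.imread('pics/scene0.png');cv2.imwrite('pics/sc_crop.png',cv2.resize(a[180:340,110:430],None,fx=2.5,fy=2.5,interpolation=cv2.INTER_CUBIC))
b=cv2.imread('pics/side0.png');cv2.imwrite('pics/si_crop.png',cv2.resize(b[100:310,240:440],None,fx=2.8,fy=2.8,interpolation=cv2.INTER_CUBIC))
for im,pts in((a,[(325,218),(345,228),(200,246),(200,256),(270,272),(270,282),(400,240)]),(b,[(285,160),(275,168),(330,240),(345,190)])):
    h=cv2.cvtColor(im,cv2.COLOR_BGR2HSV)
    print([h[v,u].tolist() for u,v in pts])
E
```

```text
[[20, 92, 213], [10, 158, 126], [72, 104, 132], [72, 111, 71], [33, 18, 127], [35, 13, 213], [36, 12, 219]]
[[24, 85, 245], [9, 145, 95], [72, 106, 161], [30, 2, 246]]
```

View pics/sc_crop.png

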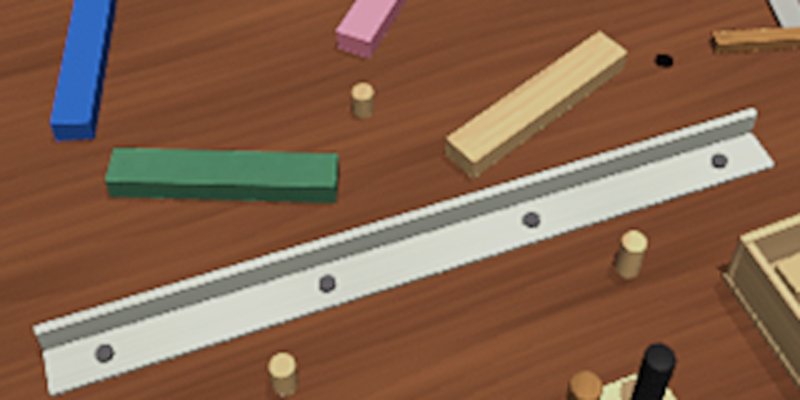

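View pics/si_crop.png

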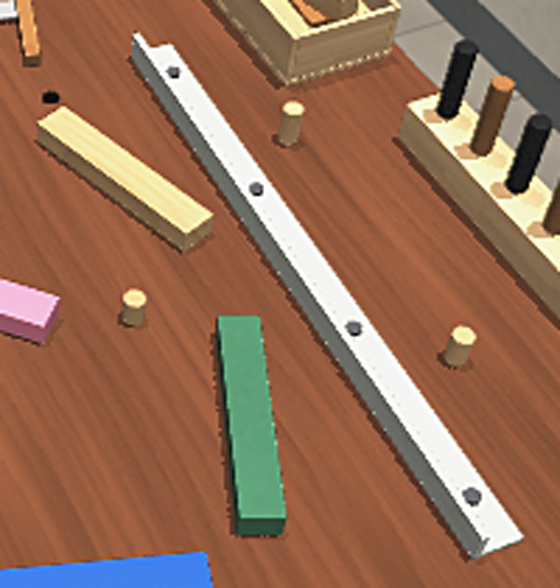

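```bash
python3 - <<'E'
from h import *
S=lambda u,v:(u/2.5+110-.3,v/2.5+180-.3)
D=lambda u,v:(u/2.8+240-.3,v/2.8+100-.3)
def show(t,P):
    print(t); [print('  ',p.round(4)) for p in P]; print('  len',[round(float(np.linalg.norm(P[i]-P[i-1])),4) for i in range(len(P))], 'mean',np.mean(P,0).round(4))
show('fence scene',[ray('scene',S(*p),.035) for p in((36,326),(753,110))])
show('fence side bottom',[ray('side',D(*p),0) for p in((134,56),(476,558))])
show('pine scene',[ray('scene',S(*p),.028) for p in((446,140),(474,163),(626,51),(601,32))])
show('pine side',[ray('side',D(*p),.028) for p in((38,123),(60,108),(212,216),(184,236))])
show('green scene',[ray('scene',S(*p),.028) for p in((107,185),(337,185),(338,154),(113,148))])
show('green side',[ray('side',D(*p),.028) for p in((218,317),(260,316),(286,517),(238,518))])
show('peg scene',[ray('scene',S(362,114),0)]);show('peg side',[ray('side',D(134,325),0)])
show('pink scene', [ray('scene',S(*p),.028) for p in((338,36),(368,44))])
E
```

```text
fence scene
   [ 0.629  -0.3117  0.035 ]
   [0.6543 0.3847 0.035 ]
  len [0.6969, 0.6969] mean [0.6417 0.0365 0.035 ]
fence side bottom
   [0.6544 0.3864 0.    ]
   [ 0.631  -0.3125  0.    ]
  len [0.6993, 0.6993] mean [0.6427 0.0369 0.    ]
pine scene
   [0.5706 0.0923 0.028 ]
   [0.6062 0.106  0.028 ]
   [0.5328 0.3133 0.028 ]
   [0.4987 0.3025 0.028 ]
  len [0.2222, 0.0382, 0.2198, 0.0357] mean [0.5521 0.2035 0.028 ]
pine side
   [0.4953 0.2989 0.028 ]
   [0.5266 0.3112 0.028 ]
   [0.6007 0.1041 0.028 ]
   [0.5622 0.0912 0.028 ]
  len [0.2182, 0.0336, 0.2199, 0.0406] mean [0.5462 0.2013 0.028 ]
green scene
   [ 0.5001 -0.2265  0.028 ]
   [ 0.5815 -0.0243  0.028 ]
   [ 0.5473 -0.0111  0.028 ]
   [ 0.4583 -0.2122  0.028 ]
  len [0.0442, 0.218, 0.0366, 0.2199] mean [ 0.5218 -0.1185  0.028 ]
green side
   [ 0.5435 -0.0134  0.028 ]
   [ 0.5804 -0.0282  0.028 ]
   [ 0.4922 -0.2264  0.028 ]
   [ 0.4549 -0.2111  0.028 ]
  len [0.2166, 0.0397, 0.2169, 0.0403] mean [ 0.5178 -0.1198  0.028 ]
peg scene
   [0.4871 0.035  0.    ]
  len [0.0] mean [0.4871 0.035  0.    ]
peg side
   [0.4782 0.0292 0.    ]
  len [0.0] mean [0.4782 0.0292 0.    ]
pink scene
   [0.3989 0.0416 0.028 ]
   [0.4218 0.067  0.028 ]
  len [0.0343, 0.0343] mean [0.4104 0.0543 0.028 ]
```

Both views agree: the fence face runs through (0.642, 0.037) at 88°. The pine centre is (0.549, 0.2025), turned about 21° from the fence, and all sizes match. The plan is to hold the open fingers parallel to the fence and use both as a two-point pusher. First I'll move above and behind the strip.

Call:
drive_tool(rows=[{"dx": -0.018, "dy": -0.015, "dz": 0, "spin": -1, "hand": 1}, {"dx": -0.055, "dy": -0.045, "dz": 0, "spin": -4, "hand": 1}, {"dx": -0.1, "dy": -0.082, "dz": 0, "spin": -7, "hand": 1}, {"dx": -0.145, "dy": -0.119, "dz": 0.01, "spin": -10, "hand": 1}, {"dx": -0.19, "dy": -0.156, "dz": 0.03, "spin": -12, "hand": 1}, {"dx": -0.235, "dy": -0.193, "dz": 0.05, "spin": -14, "hand": 1}, {"dx": -0.28, "dy": -0.23, "dz": 0.07, "spin": -16, "hand": 1}, {"dx": -0.325, "dy": -0.266, "dz": 0.1, "spin": -18.3, "hand": 1}, {"dx": -0.352, "dy": -0.29, "dz": 0.115, "spin": -18.3, "hand": 1}, {"dx": -0.367, "dy": -0.3, "dz": 0.127, "spin": -18.3, "hand": 1}, {"dx": -0.367, "dy": -0.3, "dz": 0.127, "spin": -18.3, "hand": 1}, {"dx": -0.367, "dy": -0.3, "dz": 0.127, "spin": -18.3, "hand": 1}])

```text
time_s: 1.6
tool_pos: [0.4646, 0.2028, 0.1214]
tcp_rot: [[-1.0, 0.031, -0.001], [0.031, 1.0, -0.0], [0.0, -0.0, -1.0]]
force: [0.2, -0.1, 0.5]
opening: 0.0853
```

Call:
drive_tool(rows=[{"dz": 0.02, "hand": 1}, {"dz": 0.05, "hand": 1}, {"dz": 0.075, "hand": 1}, {"dz": 0.09, "hand": 1}, {"dz": 0.091, "hand": 1}])

```text
invalid input at $.rows[0]: expected keys dx, dy, dz, spin, hand
```

```bash
python3 - <<'E'
from h import *
s=robot.state();print(s['tool_pos'],s['force'])
a=robot.read_camera('scene');b=robot.read_camera('side')
cv2.imwrite('pics/c1.png',np.hstack([cv2.resize(a[130:290,220:400],(400,356),interpolation=2),cv2.resize(b[60:220,190:370],(400,356),interpolation=2)]))
E
```

```text
[0.46458839 0.20283245 0.12143077] [ 0.16100107 -0.05949199  0.54971378]
```

View pics/c1.png

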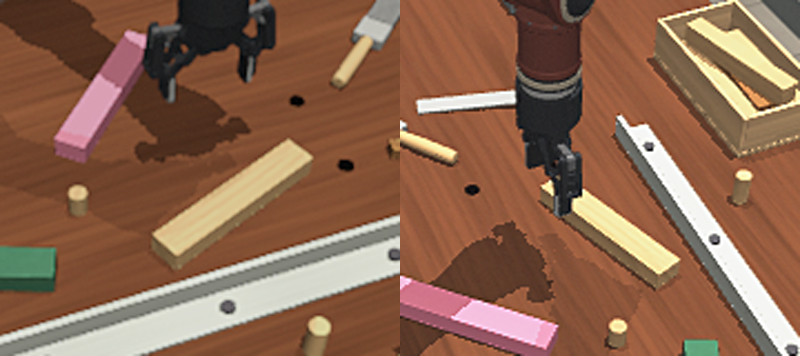

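The descent was refused because every key is required in each row, and nothing moved. The image still lets me check fingertip height, from the tips at (170,98) and (247,80) in the crop.

```bash
python3 - <<'E'
from h import *
for y in(.155,.25):
  for d in(.004,.017): print(y,d,proj('scene',(.4646,y,.1214-d)))
print('seen',220+170*.45,130+98*.449, 220+247*.45,130+80*.449)
E
```

```text
0.155 0.004 [295.16450804 174.53259172]
0.155 0.017 [294.98520911 178.28305529]
0.25 0.004 [329.5126119  164.68275175]
0.25 0.017 [329.05183276 168.43953052]
seen 296.5 174.002 331.15 165.92000000000002
```

Call:
drive_tool(rows=[{"dx": 0, "dy": 0, "spin": 0, "dz": 0.02, "hand": 1}, {"dx": 0, "dy": 0, "spin": 0, "dz": 0.05, "hand": 1}, {"dx": 0, "dy": 0, "spin": 0, "dz": 0.075, "hand": 1}, {"dx": 0, "dy": 0, "spin": 0, "dz": 0.09, "hand": 1}, {"dx": 0, "dy": 0, "spin": 0, "dz": 0.09, "hand": 1}])

```text
time_s: 2.33
tool_pos: [0.464, 0.2033, 0.0312]
tcp_rot: [[-1.0, 0.029, -0.001], [0.029, 1.0, -0.001], [0.001, -0.001, -1.0]]
force: [-0.7, -0.3, 0.2]
opening: 0.0853
```

Call:
drive_tool(rows=[{"dx": 0, "dy": 0, "spin": 0, "dz": 0.005, "hand": 1}, {"dx": 0, "dy": 0, "spin": 0, "dz": 0.008, "hand": 1}, {"dx": 0, "dy": 0, "spin": 0, "dz": 0.008, "hand": 1}])

```text
time_s: 2.7
tool_pos: [0.4641, 0.2034, 0.0234]
tcp_rot: [[-1.0, 0.029, -0.001], [0.029, 1.0, -0.001], [0.001, -0.001, -1.0]]
force: [0.1, 0.3, 0.6]
opening: 0.0854
```

```bash
python3 - <<'E'
from h import *
s=robot.state();print(s['tool_pos'],s['force'])
a=robot.read_camera('scene');b=robot.read_camera('side')
cv2.imwrite('pics/c2.png',np.hstack([cv2.resize(a[130:290,220:400],(400,356),interpolation=2),cv2.resize(b[60:220,190:370],(400,356),interpolation=2)]))
E
```

```text
[0.46411615 0.20335889 0.02341493] [0.07325898 0.30852454 0.64237215]
```

View pics/c2.png

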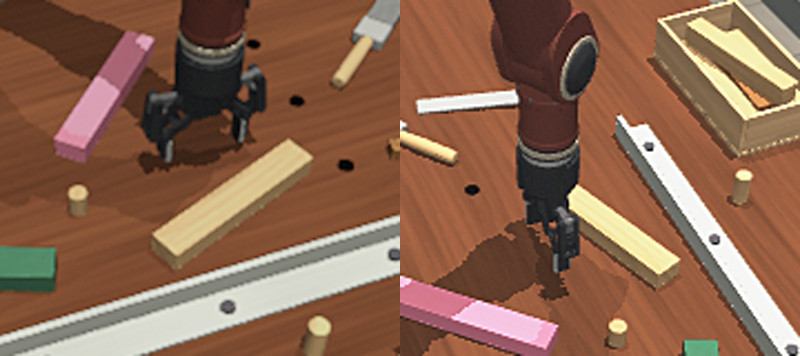

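Call:
drive_tool(rows=[{"dx": 0, "dy": 0, "spin": 0, "dz": 0.004, "hand": 1}, {"dx": 0, "dy": 0, "spin": 0, "dz": 0.007, "hand": 1}, {"dx": -0.01, "dy": 0, "spin": 0, "dz": 0.007, "hand": 1}, {"dx": -0.02, "dy": 0, "spin": 0, "dz": 0.007, "hand": 1}, {"dx": -0.027, "dy": 0, "spin": 0, "dz": 0.007, "hand": 1}, {"dx": -0.033, "dy": 0, "spin": 0, "dz": 0.007, "hand": 1}, {"dx": -0.039, "dy": 0, "spin": 0, "dz": 0.007, "hand": 1}, {"dx": -0.045, "dy": 0, "spin": 0, "dz": 0.007, "hand": 1}, {"dx": -0.051, "dy": 0, "spin": 0, "dz": 0.007, "hand": 1}, {"dx": -0.057, "dy": 0, "spin": 0, "dz": 0.007, "hand": 1}, {"dx": -0.063, "dy": 0, "spin": 0, "dz": 0.007, "hand": 1}, {"dx": -0.063, "dy": 0, "spin": 0, "dz": 0.007, "hand": 1}])

```text
time_s: 4.3
tool_pos: [0.5281, 0.2013, 0.0165]
tcp_rot: [[-1.0, 0.03, 0.0], [0.03, 1.0, -0.0], [-0.0, -0.0, -1.0]]
force: [0.8, 0.4, 0.7]
opening: 0.0851
```

```bash
python3 - <<'E'
from h import *
s=robot.state();print(s['tool_pos'],s['force'])
a=robot.read_camera('scene');b=robot.read_camera('side')
cv2.imwrite('pics/c3.png',np.hstack([cv2.resize(a[130:290,220:400],(400,356),interpolation=2),cv2.resize(b[60:220,190:370],(400,356),interpolation=2)]))
E
```

```text
[0.52808697 0.20128212 0.016478  ] [0.75843917 0.44223291 0.69506694]
```

View pics/c3.png

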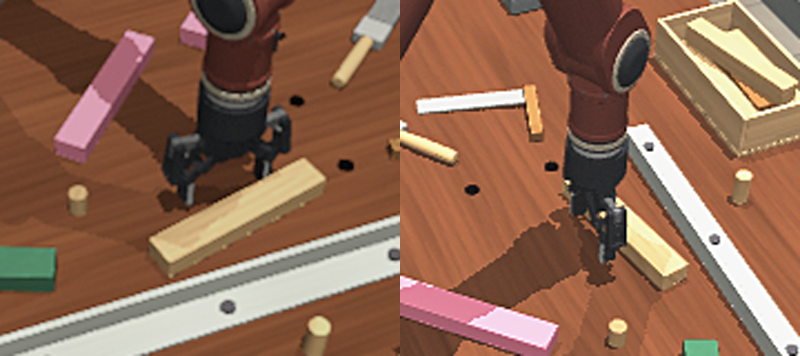

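The strip is turning as planned, and its far end is swinging toward the fence. I'll keep pushing.

Call:
drive_tool(rows=[{"dx": -0.006, "dy": 0, "spin": 0, "dz": 0, "hand": 1}, {"dx": -0.012, "dy": 0, "spin": 0, "dz": 0, "hand": 1}, {"dx": -0.018, "dy": 0, "spin": 0, "dz": 0, "hand": 1}, {"dx": -0.024, "dy": 0, "spin": 0, "dz": 0, "hand": 1}, {"dx": -0.03, "dy": 0, "spin": 0, "dz": 0, "hand": 1}, {"dx": -0.036, "dy": 0, "spin": 0, "dz": 0, "hand": 1}, {"dx": -0.042, "dy": 0, "spin": 0, "dz": 0, "hand": 1}, {"dx": -0.047, "dy": 0, "spin": 0, "dz": 0, "hand": 1}, {"dx": -0.052, "dy": 0, "spin": 0, "dz": 0, "hand": 1}, {"dx": -0.056, "dy": 0, "spin": 0, "dz": 0, "hand": 1}, {"dx": -0.056, "dy": 0, "spin": 0, "dz": 0, "hand": 1}])

```text
time_s: 5.78
tool_pos: [0.5842, 0.1996, 0.0165]
tcp_rot: [[-1.0, 0.03, 0.001], [0.03, 1.0, -0.0], [-0.001, -0.0, -1.0]]
force: [0.4, -0.1, 0.3]
opening: 0.0851
```

```bash
python3 - <<'E'
from h import *
s=robot.state();print(s['tool_pos'],s['force'])
a=robot.read_camera('scene');b=robot.read_camera('side')
cv2.imwrite('pics/c4.png',np.hstack([cv2.resize(a[130:290,220:400],(400,356),interpolation=2),cv2.resize(b[60:220,190:370],(400,356),interpolation=2)]))
E
```

```text
[0.58424753 0.19958183 0.01649159] [ 0.40129031 -0.0631596   0.3246989 ]
```

View pics/c4.png

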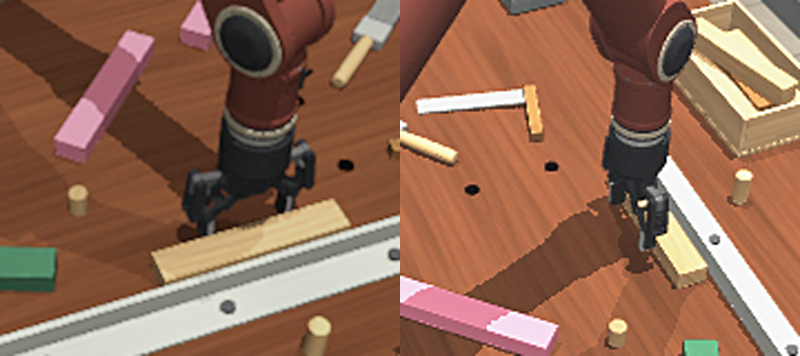

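The strip is now almost parallel and close to the fence. I'll finish with small steps and watch the force.

Call:
drive_tool(rows=[{"dx": -0.002, "dy": 0, "spin": 0, "dz": 0, "hand": 1}, {"dx": -0.004, "dy": 0, "spin": 0, "dz": 0, "hand": 1}, {"dx": -0.006, "dy": 0, "spin": 0, "dz": 0, "hand": 1}, {"dx": -0.008, "dy": 0, "spin": 0, "dz": 0, "hand": 1}, {"dx": -0.008, "dy": 0, "spin": 0, "dz": 0, "hand": 1}])

```text
time_s: 6.5
tool_pos: [0.5924, 0.1994, 0.0165]
tcp_rot: [[-1.0, 0.03, 0.002], [0.03, 1.0, -0.0], [-0.002, -0.0, -1.0]]
force: [-0.2, -0.3, 0.1]
opening: 0.0853
```

Call:
drive_tool(rows=[{"dx": -0.001, "dy": 0, "spin": 0, "dz": 0, "hand": 1}, {"dx": -0.002, "dy": 0, "spin": 0, "dz": 0, "hand": 1}, {"dx": -0.002, "dy": 0, "spin": 0, "dz": 0, "hand": 1}])

```text
time_s: 6.88
tool_pos: [0.5946, 0.1993, 0.0165]
tcp_rot: [[-1.0, 0.03, 0.002], [0.03, 1.0, -0.0], [-0.002, -0.0, -1.0]]
force: [-1.1, -0.2, 0.2]
opening: 0.0854
```

```bash
python3 - <<'E'
from h import *
s=robot.state();print(s['tool_pos'],s['force'])
a=robot.read_camera('scene');b=robot.read_camera('side')
cv2.imwrite('pics/c5.png',np.hstack([cv2.resize(a[130:290,220:400],(400,356),interpolation=2),cv2.resize(b[60:220,190:370],(400,356),interpolation=2)]))
E
```

```text
[0.59462813 0.19927875 0.01651751] [-1.0874216  -0.18052639  0.19440247]
```

View pics/c5.png

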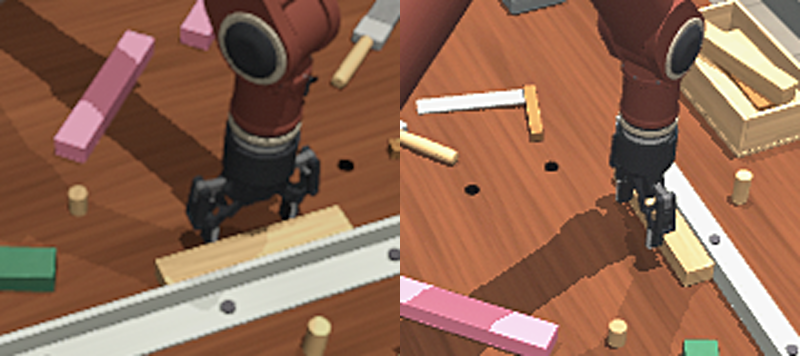

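Call:
drive_tool(rows=[{"dx": -0.001, "dy": 0, "spin": 0, "dz": 0, "hand": 1}, {"dx": -0.002, "dy": 0, "spin": 0, "dz": 0, "hand": 1}, {"dx": -0.002, "dy": 0, "spin": 0, "dz": 0, "hand": 1}])

```text
time_s: 7.35
tool_pos: [0.5951, 0.1994, 0.0165]
tcp_rot: [[-1.0, 0.03, -0.001], [0.03, 1.0, -0.0], [0.001, -0.0, -1.0]]
force: [-5.7, 0.4, 3.4]
opening: 0.0855
```

Call:
drive_tool(rows=[{"dx": -0.001, "dy": 0, "spin": 0, "dz": 0, "hand": 1}, {"dx": -0.002, "dy": 0, "spin": 0, "dz": 0, "hand": 1}, {"dx": -0.002, "dy": 0, "spin": 0, "dz": 0, "hand": 1}])

```text
time_s: 7.72
tool_pos: [0.5952, 0.1994, 0.0164]
tcp_rot: [[-1.0, 0.031, -0.005], [0.031, 1.0, -0.001], [0.005, -0.001, -1.0]]
force: [-6.3, 0.0, 5.4]
opening: 0.0853
```

The tool has stopped at x = 0.595, which is where I predicted flush (0.596), with 6 N of pushing force. Now I'll back off along the normal and rise.

Call:
drive_tool(rows=[{"dx": 0.004, "dy": 0, "spin": 0, "dz": 0, "hand": 1}, {"dx": 0.015, "dy": 0, "spin": 0, "dz": 0, "hand": 1}, {"dx": 0.035, "dy": 0, "spin": 0, "dz": 0, "hand": 1}, {"dx": 0.055, "dy": 0, "spin": 0, "dz": -0.01, "hand": 1}, {"dx": 0.075, "dy": 0, "spin": 0, "dz": -0.04, "hand": 1}, {"dx": 0.1, "dy": 0, "spin": 0, "dz": -0.08, "hand": 1}, {"dx": 0.12, "dy": 0, "spin": 0, "dz": -0.12, "hand": 1}, {"dx": 0.13, "dy": 0, "spin": 0, "dz": -0.16, "hand": 1}, {"dx": 0.13, "dy": 0, "spin": 0, "dz": -0.18, "hand": 1}, {"dx": 0.13, "dy": 0, "spin": 0, "dz": -0.18, "hand": 1}])

```text
time_s: 8.98
tool_pos: [0.4674, 0.204, 0.1987]
tcp_rot: [[-1.0, 0.031, -0.0], [0.031, 1.0, 0.001], [0.0, 0.001, -1.0]]
force: [-0.4, -0.3, -0.4]
opening: 0.0857
```

```bash
python3 - <<'E'
from h import *
s=robot.state();print(s['tool_pos'],s['force'])
a=robot.read_camera('scene');b=robot.read_camera('side')
cv2.imwrite('pics/c6a.png',cv2.resize(a[180:340,110:430],None,fx=2.5,fy=2.5,interpolation=2))
cv2.imwrite('pics/c6b.png',cv2.resize(b[100:310,240:440],None,fx=2.8,fy=2.8,interpolation=2))
for n,i0,i1 in(('scene',cv2.imread('pics/scene0.png'),a),('side',cv2.imread('pics/side0.png'),b)):
  for i in(i0,i1):
    m=cv2.inRange(cv2.cvtColor(i,cv2.COLOR_BGR2HSV),(60,70,40),(85,255,255)); 
    k,l,st,c=cv2.connectedComponentsWithStats(m); j=1+st[1:,4].argmax(); print(n,'green',c[j].round(2),st[j])
E
```

```text
[0.46740782 0.20399571 0.19871101] [-0.36749921 -0.29780542 -0.40117351]
scene green [198.95 249.63] [ 153  240   92   21 1713]
scene green [198.93 249.62] [ 153  240   92   21 1712]
side green [329.11 252.41] [ 317  213   25   78 1279]
side green [329.03 252.44] [ 317  213   25   78 1295]
```

View pics/c6a.png

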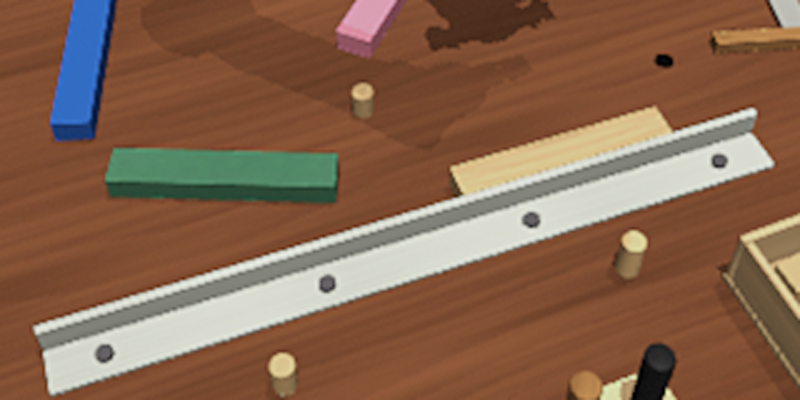

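View pics/c6b.png

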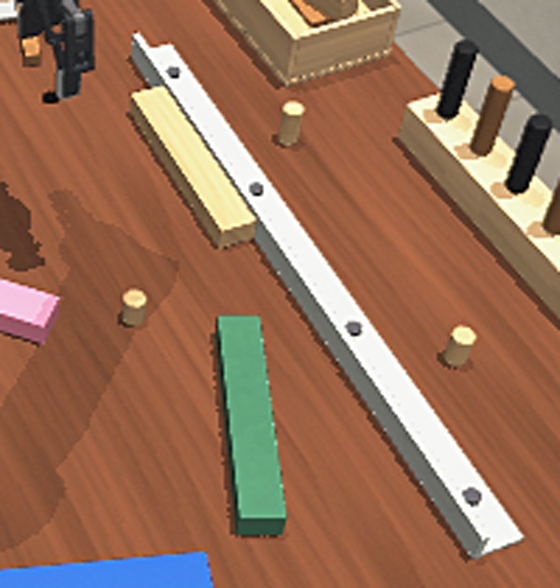

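Both views show the pine flush against the fence, with the green strip unmoved. I'll confirm with numbers from the pine's robot-side top corners: scene crop (450,167) and (657,107), side crop (131,95) and (221,244).

```bash
python3 - <<'E'
from h import *
S=lambda u,v:(u/2.5+110-.3,v/2.5+180-.3)
D=lambda u,v:(u/2.8+240-.3,v/2.8+100-.3)
o=np.array([.642,.0367]);y=np.array([.0345,.9994]);x=np.array([.9994,-.0345])
for P in([ray('scene',S(*p),.028) for p in((450,167),(657,107))],[ray('side',D(*p),.028) for p in((221,244),(131,95))]):
    P=[(( p[:2]-o)@x,(p[:2]-o)@y) for p in P]; P=np.array(P)
    d=P[1]-P[0];print(P.round(4).tolist(),'centre x',P[:,0].mean().round(4)+.02,'y',P[:,1].mean().round(3),'len',np.hypot(*d).round(4),'ang',np.degrees(np.arctan2(d[0],d[1])).round(1))
E
```

```text
[[-0.0416, 0.0448], [-0.0402, 0.2657]] centre x -0.0209 y 0.155 len 0.221 ang 0.4
[[-0.0523, 0.0286], [-0.0449, 0.2614]] centre x -0.028599999999999997 y 0.145 len 0.2329 ang 1.8
```

```bash
python3 - <<'E'
from h import *
D=lambda u,v:(u/2.8+240-.3,v/2.8+100-.3)
o=np.array([.642,.0367]);y=np.array([.0345,.9994]);x=np.array([.9994,-.0345])
for p in((218,230),(131,95)):
    q=ray('side',D(*p),.028)[:2]-o;print(q@x,q@y)
print(robot.close_job())
E
```

```text
-0.046592883113865016 0.04656585725469854
-0.044854708697962556 0.26140837328523137
the job is handed in; nothing more can be done
None
```

I pushed the pine strip flush against the fence and handed the job in at about 9 s of robot time. I used the open fingers as a two-point pusher held parallel to the fence. I pushed until the tool stopped at the predicted x of about 0.595 m with 6 N of pushing force, then backed off and rose clear.

**Pine strip, scene camera:**
- Its middle is at fence x ≈ -0.021 m and y ≈ 0.155 m, and it is parallel within 0.4°.
- The measured length was 0.221 m against the true 0.220 m.

**Pine strip, side camera:**
- My first corner reading disagreed: it gave a length of 0.233 m, because I had picked a bottom corner instead of a top one.
- Re-read at the top corner, it gives x ≈ -0.026 m, parallel within about 0.5°. That is about 5 mm from the scene value, but still within the limits.

**Green strip:** it did not move, with an image shift under 0.1 pixel in both views.

**Gripper:** it was about 0.13 m back from the pushing position and 0.2 m up at hand-in, touching nothing.

One early move call was refused for missing keys, and nothing moved.

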